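Put the sterilised cups away, nested upside down

TASK

Put the sterilised steel cups away: nest the three round ones upside down in the middle of the round plate, the smallest first, the middle one over it and the largest over both, and nest the two square ones the same way in the middle of the square plate, the small one first and the large one over it. Set each cup down with its mouth flat on the plate, do not drop any, and leave the bottle, the carton and the clipper where they are.

Things in the scene. Friction and masses are not known exactly. Their poses are not given: they have to be found in the camera images.
- round_small: smallest round stainless steel cup, plain, straight-sided, 30 mm outer diameter, 36 mm tall, wall 2.5 mm, closed end 3 mm thick, about 30 g. It stands upside down on its mouth on the bench. Origin: centre of the mouth (its lowest plane, so at bench height at the start); z points up through the closed end (yaw has no meaning)
- round_medium: middle-sized round stainless steel cup, plain, straight-sided, 48 mm outer and 43 mm inner diameter, 50 mm tall, wall 2.5 mm, closed end 3 mm thick, about 60 g. It stands upside down on its mouth on the bench. Origin: centre of the mouth (its lowest plane, so at bench height at the start); z points up through the closed end (yaw has no meaning)
- round_large: largest round stainless steel cup, plain, straight-sided, 66 mm outer and 61 mm inner diameter, 64 mm tall, wall 2.5 mm, closed end 3 mm thick, about 110 g. It stands upside down on its mouth on the bench. Origin: centre of the mouth (its lowest plane, so at bench height at the start); z points up through the closed end (yaw has no meaning)
- square_small: smaller square stainless steel cup, plain, straight-sided, 36 x 36 mm outside, 40 mm tall, wall 2.5 mm, closed end 3 mm thick, about 50 g. It stands upside down on its mouth on the bench. Origin: centre of the mouth (its lowest plane, so at bench height at the start); z points up through the closed end; x and y are square to its flat sides
- square_large: larger square stainless steel cup, plain, straight-sided, 58 x 58 mm outside and 53 x 53 mm inside, 60 mm tall, wall 2.5 mm, closed end 3 mm thick, about 120 g. It stands upside down on its mouth on the bench. Origin: centre of the mouth (its lowest plane, so at bench height at the start); z points up through the closed end; x and y are square to its flat sides
- round_plate: round white storage plate, flat, 112 mm diameter, 6 mm thick, with dark perforations, fixed to the bench. Origin: centre of its underside, z up; its top is 6 mm above the origin
- square_plate: square white storage plate, flat, 108 x 108 mm, 6 mm thick, with dark perforations, fixed to the bench. Origin: centre of its underside, z up, x and y square to its sides; its top is 6 mm above the origin
- bottle: bystander: white disinfectant bottle with a blue cap, 60 mm diameter, 150 mm tall, standing at the left edge of the work. Origin: centre of its underside
- carton: bystander: white and green dressing carton, 70 x 120 x 50 mm tall, lying at the right edge of the work. Origin: centre of its underside
- clipper: bystander: grey hair clipper with a black and steel head, about 42 x 170 x 32 mm tall, lying at the left edge of the work. Origin: under the middle of its 130 mm grey body, its length along its own y, head to its +y
Not all that is in view belongs to the job. What is shaped like the round_medium but yellow is not meant.

How it is judged:
At the end, for the whole second after the job is handed in: All cups upside down (tilt under 0.08 rad), at rest, mouth within 3 mm of the plate's top, within 18 mm of its centre: round ones on the round plate, larger over smaller (centres within 12 mm), square ones on the square plate, large over small (within 14 mm) (horizontal distance between each of round_small, round_medium, round_large and round_plate below 0.018 m and z of round_small in the frame of round_plate between 0.003 and 0.009 m and angle between each of round_small, round_medium, round_large, square_small, square_large's own z axis and vertical below 0.08 rad and linear speed of each of round_small, round_medium, round_large, square_small, square_large below 0.02 m/s and angular speed of each of round_small, round_medium, round_large, square_small, square_large below 0.2 rad/s and z of round_medium in the frame of round_plate between 0.003 and 0.009 m and z of round_large in the frame of round_plate between 0.003 and 0.009 m and horizontal distance between each of square_small, square_large and square_plate below 0.018 m and z of square_small in the frame of square_plate between 0.003 and 0.009 m and z of square_large in the frame of square_plate between 0.003 and 0.009 m and horizontal distance between round_small and round_medium below 0.012 m and horizontal distance between round_medium and round_large below 0.012 m and horizontal distance between square_small and square_large below 0.014 m); the robot touches nothing.
It fails at once if a cup is dropped (moves faster than 0.5 m/s with no finger on it) ((linear speed of round_small above 0.5 m/s and contact force between round_small and the fingers below 0.01 N) or (linear speed of round_medium above 0.5 m/s and contact force between round_medium and the fingers below 0.01 N) or (linear speed of round_large above 0.5 m/s and contact force between round_large and the fingers below 0.01 N) or (linear speed of square_small above 0.5 m/s and contact force between square_small and the fingers below 0.01 N) or (linear speed of square_large above 0.5 m/s and contact force between square_large and the fingers below 0.01 N)).
It fails at once if the bottle, the carton or the clipper is moved by more than 25 mm (distance of any of bottle, carton, clipper from where it was at the start of the episode above 0.025 m).
It also fails if it takes over 134 s, if anything falls off the work surface, if the arm or the gripper's body presses on something with over 40 N, if the wrist force passes 120 N, or if a joint passes its speed limit or range.

ROBOT

A 7-joint arm with a two-finger parallel gripper is mounted at the origin on the work surface. World frame = base frame: x ahead of the robot, y to its left, z up, the work surface at z = 0. Lengths are in m, angles in rad, forces in N, time in s.
With the tool pointing down it reaches from about 0.4 to 0.85 m from the base axis. Payload 10.4 kg.
Tool frame: the origin (TCP) lies midway between the tips of the shut fingers; the grasp point (between the pads) lies 19 mm behind it; z points along the fingers, y is the line along which they close (so a half turn about z gives the same grasp; the last joint's range is limited). The gripper opens to 85 mm and grips with 20 to 120 N. Pads are 22 mm wide; open, the fingers measure 114 mm over their backs; the gripper's body (76 mm by 85 mm) begins 54 mm behind the grasp point. The pads swing forward as they close: fully open they stand 13 mm farther back than shut.
Start: joints at [1.274, 0.332, -0.065, 1.46, 0.022, 1.35, -0.088], TCP at [0.169, -0.602, 0.231] pointing down, gripper open.
Joint ranges: [-2.6, 2.6], [-0.5, 2.12], [-1.47, 1.34], [0.16, 2.42], [-1.27, 4.41], [0.06, 2.06], [-2.6, 2.6]. Speed limits (rad/s): [2.22, 2.22, 2.79, 2.79, 3.14, 3.14, 3.14].

INTERFACE

Orientations are given as [roll, pitch, yaw] about the fixed x, y, z axes, in that order (R = Rz(yaw) Ry(pitch) Rx(roll)).
In Python, from cell import env, vision gives the robot as it stands.
- The arm moves only by the tool carry_out, never from a script. Its argument "rows" is text: rows parted by semicolons, each of 4 numbers parted by spaces: the shift along the world's x, y, z in m, then the turn about the world's z in degrees. A call has 1 to 20 rows; each row shifts and turns the commanded pose from where the row before left it; what a row does not reach is not made up. A row lasts 1/10 s, in which the tool goes at most 50 mm and 8.59 degrees, less where a joint would pass 70% of its speed; a pose out of reach is approached as far as the arm can. A call with a gripper value outside its range is refused whole. "jaw" is the closure, from 0 (fully open) to 1 (shut), set as the call begins (left out, the last holds). The fingers move at their own pace and stop on an object; the grip force is fixed at half the most. Time passes only in rows, so rows that do not move let the fingers close. It gives the time, the measured TCP pose, the force, the opening and the grip force at its end, in the units of the state.
- env.sense(): the state, without advancing time (a new reading comes with each control period).
- vision.capture(name): name is "side" or "top" or "wrist"; returns the picture (420x560x3 uint8, red, green, blue); there is no depth.
- vision.calibration(name): a dict with "mtx" (3x3 intrinsics, pixels), "pose" (4x4, takes a point from camera to world coordinates); the wrist camera has in their place "tool_from_camera" (4x4, takes a point from camera to tool coordinates, whose origin is the TCP and whose axes are the flange's). Camera axes: x right, y up, looking along -z (the intrinsics and any distortion apply to the point x, -y, -z); pixel columns grow to the right and rows downward; lengths in m; the calibration is good to about 2 mm. The wrist camera is an equidistant fisheye: a pixel r from the principal point sees the ray r / f radians off the axis. A picture is of the moment at which its call begins: read the wrist's pose just before it. calibration takes no time and is no camera call.
- env.sign_off(): hands the job in; it is judged then, once.
Trained networks look in the newest picture that a camera, given by its name, has taken for a name from the list of things; names that differ only in an ending like _2 or _b are one class to them, and where a whole thing is asked for, a point or a joint stands for the part that bears it (a point fixed in the world has none). Each returns a list of dicts, best first, with "score" (0 to 1); they miss things now and then, are a little off and sometimes report something else, mostly with a low value. They report only what shows in the picture. A call takes as long as a camera call. They do not tell look-alikes from the thing itself.
- vision.search_frame(thing, camera): "at" ([column, row] as shares, 0 to 1, of the picture: columns of its width, rows of its height, amid what is visible of it).
- vision.trace(thing, camera): "region" (420x560 bool, what is visible of it) and "at" ([column, row] as shares, 0 to 1, of the picture: columns of its width, rows of its height, amid what is visible of it).
- vision.landmark_of(thing, camera): "at" ([column, row] as shares, 0 to 1, of the picture: columns of its width, rows of its height: a listed point, or the origin of a listed thing).
The state is a dict: "time": time; "qpos": joint angles; "joint_vel": joint speeds; "joint_efforts": joint torques, N m; "ee_pos": TCP position; "eef_rot": TCP orientation; "wrist_force": force on the tool from outside, world axes, zero at the start; "ft_torque": the same for the moment, N m; "width": finger opening in m; "gripper_force": force on a finger pad.
Only numpy, scipy, OpenCV 4.12 (cv2) and the standard library are available. Lean on these libraries where they do the work, as an engineer would, in place of code of your own. Each camera call takes 0.05 s, during which the arm holds its last target. There are 200 camera calls.

## Working session

There is one attempt and no reset: what is moved stays moved. The work goes in short steps, Python scripts to look and compute and a tool call to move; the robot and the scene stay as the last step left them, time stands still between calls to the robot, and variables do not carry over. Pictures are saved under pics/ and viewed, at most 14 in all, crops included, and the job is handed in when it is done.

Besides the shell and the picture viewer there is one more tool, called by a JSON object that holds its "name" and its "arguments". carry_out: Moves the arm, as the interface text tells. Its arguments: {"type":"object","properties":{"rows":{"type":"string"},"jaw":{"type":"number"}},"required":["rows"]}

```bash
mkdir -p pics; ls
python3 - <<'E'
from cell import env, vision
import cv2
s=env.sense(); print({k:s[k] for k in('time','ee_pos','eef_rot','width','wrist_force')})
for n in('top','side'):
    im=vision.capture(n); cv2.imwrite(f'pics/{n}0.png',im[:,:,::-1])
    c=vision.calibration(n); print(n,c)
print(vision.calibration('wrist'))
E
```

```text
pics
{'time': 0.0, 'ee_pos': array([ 0.16889267, -0.60135664,  0.23052319]), 'eef_rot': array([-3.14016695e+00,  3.33407049e-05,  2.73817783e-01]), 'width': 0.0853047623106519, 'wrist_force': array([ 0.14030525,  0.21919961, -0.15929482])}
top {'mtx': array([[413.31394055,   0.        , 275.1886356 ],
       [  0.        , 413.31394055, 207.36619125],
       [  0.        ,   0.        ,   1.        ]]), 'pose': array([[-0.01774657,  0.98475803, -0.17302221,  0.31743635],
       [-0.99972149, -0.01478424,  0.01839497, -0.00380442],
       [ 0.01555659,  0.17330047,  0.98474613,  1.16496432],
       [ 0.        ,  0.        ,  0.        ,  1.        ]])}
side {'mtx': array([[458.63767185,   0.        , 268.82303022],
       [  0.        , 458.63767185, 214.37824255],
       [  0.        ,   0.        ,   1.        ]]), 'pose': array([[-0.99625814,  0.05939372, -0.06278615,  0.42382293],
       [-0.08411714, -0.4994878 ,  0.86222749,  1.01754265],
       [ 0.01984999,  0.86428255,  0.50261482,  0.65754398],
       [ 0.        ,  0.        ,  0.        ,  1.        ]])}
{'mtx': array([[325.1922621 ,   0.        , 279.5914831 ],
       [  0.        , 325.1922621 , 208.65490586],
       [  0.        ,   0.        ,   1.        ]]), 'tool_from_camera': array([[ 1.72354946e-03,  9.49375781e-01,  3.14137957e-01,
         8.23783750e-02],
       [ 9.99998485e-01, -1.55970814e-03, -7.72901558e-04,
         2.98954270e-04],
       [-2.43810494e-04,  3.14138813e-01, -9.49377031e-01,
        -1.43667319e-01],
       [ 0.00000000e+00,  0.00000000e+00,  0.00000000e+00,
         1.00000000e+00]])}
```

View pics/top0.png

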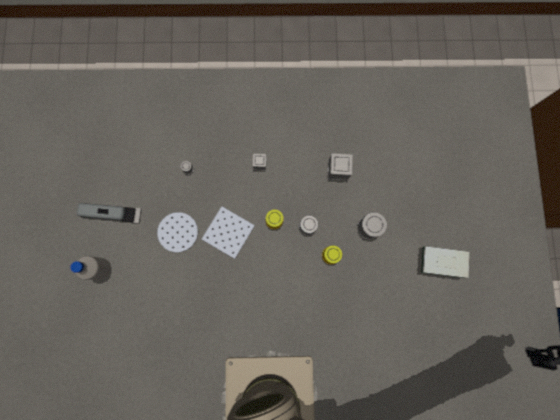

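View pics/side0.png

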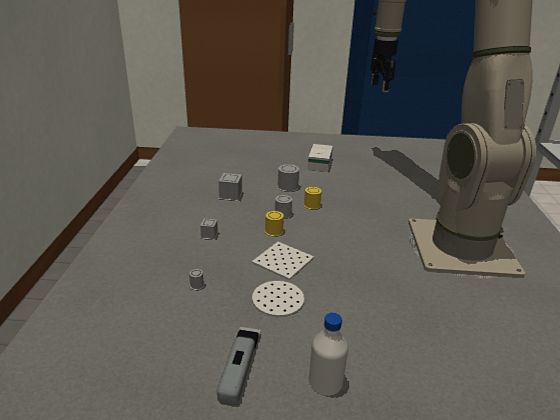

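```bash
cat > h.py <<'E'
import numpy as np, cv2
from scipy.spatial.transform import Rotation as R
from cell import env, vision
H=dict(round_small=.036,round_medium=.05,round_large=.064,square_small=.04,square_large=.06,round_plate=.006,square_plate=.006,bottle=.15,carton=.05,clipper=.032)
def ray(name,uv,T=None):
    c=vision.calibration(name); K=c['mtx']
    x=(uv[0]-K[0,2])/K[0,0]; y=(uv[1]-K[1,2])/K[1,1]
    if name=='wrist':
        r=np.hypot(x,y); s=np.sin(r)/max(r,1e-9); d=np.array([x*s,-y*s,-np.cos(r)]); P=T@c['tool_from_camera']
    else: d=np.array([x,-y,-1.]); P=c['pose']
    return P[:3,3],P[:3,:3]@d
def hit(name,uv,z,T=None):
    o,d=ray(name,uv,T); return (o+d*(z-o[2])/d[2])
def proj(name,p,T=None):
    c=vision.calibration(name); K=c['mtx']; P=T@c['tool_from_camera'] if name=='wrist' else c['pose']
    q=np.linalg.inv(P)@np.r_[p,1]; v=np.array([q[0],-q[1],-q[2]])
    if name=='wrist':
        n=np.hypot(v[0],v[1]); a=np.arctan2(n,v[2]); v=np.array([v[0]/n*a,v[1]/n*a,1])
    else: v=v/v[2]
    return (K@v)[:2]
def tool():
    s=env.sense(); T=np.eye(4); T[:3,:3]=R.from_euler('xyz',s['eef_rot']).as_matrix(); T[:3,3]=s['ee_pos']; return T
E
python3 - <<'E'
from h import *
np.set_printoptions(precision=3,suppress=True)
vision.capture('top')
for t in H:
    for d in vision.landmark_of(t,'top')[:3]:
        u=np.array(d['at'])*[560,420]
        print(t,'lm',round(d['score'],2),u.round(0),hit('top',u,0.0))
vision.capture('side')
for t in H:
    for d in vision.landmark_of(t,'side')[:3]:
        u=np.array(d['at'])*[560,420]
        print(t,'side lm',round(d['score'],2),u.round(0),hit('side',u,0.0))
print(env.sense()['time'])
E
```

```text
round_small lm 0.71 [178. 232.] [0.457 0.251 0.   ]
round_small lm 0.63 [189. 166.] [0.646 0.222 0.   ]
round_medium lm 0.72 [306. 224.] [ 0.472 -0.113  0.   ]
round_medium lm 0.68 [274. 221.] [ 0.482 -0.02   0.   ]
round_medium lm 0.64 [330. 255.] [ 0.384 -0.177  0.   ]
round_large lm 0.77 [371. 227.] [ 0.462 -0.296  0.   ]
round_large lm 0.57 [338. 168.] [ 0.635 -0.212  0.   ]
round_large lm 0.16 [188. 170.] [0.637 0.226 0.   ]
square_small lm 0.6 [264. 161.] [0.659 0.006 0.   ]
square_large lm 0.74 [338. 171.] [ 0.626 -0.212  0.   ]
round_plate lm 0.85 [178. 229.] [0.463 0.25  0.   ]
square_plate lm 0.94 [227. 229.] [0.463 0.111 0.   ]
square_plate lm 0.32 [103. 211.] [0.519 0.462 0.   ]
bottle lm 0.7 [257. 162.] [0.656 0.025 0.   ]
bottle lm 0.56 [101. 268.] [0.359 0.461 0.   ]
carton lm 0.83 [440. 261.] [ 0.362 -0.487  0.   ]
carton lm 0.66 [369. 227.] [ 0.461 -0.293  0.   ]
clipper lm 0.85 [101. 212.] [0.516 0.47  0.   ]
round_small side lm 0.53 [201. 285.] [0.632 0.22  0.   ]
round_small side lm 0.27 [282. 217.] [ 0.468 -0.101  0.   ]
round_medium side lm 0.87 [275. 232.] [ 0.483 -0.02   0.   ]
round_medium side lm 0.79 [313. 205.] [ 0.379 -0.184  0.   ]
round_medium side lm 0.73 [283. 217.] [ 0.464 -0.101  0.   ]
round_large side lm 0.74 [286. 185.] [ 0.467 -0.304  0.   ]
square_small side lm 0.77 [209. 233.] [0.656 0.004 0.   ]
square_large side lm 0.94 [229. 195.] [ 0.638 -0.216  0.   ]
round_plate side lm 0.91 [277. 303.] [0.457 0.265 0.   ]
round_plate side lm 0.16 [288. 189.] [ 0.46  -0.278  0.   ]
square_plate side lm 0.92 [283. 258.] [0.455 0.098 0.   ]
square_plate side lm 0.57 [323. 384.] [0.362 0.467 0.   ]
bottle side lm 0.65 [323. 384.] [0.363 0.467 0.   ]
carton side lm 0.8 [316. 164.] [ 0.37  -0.482  0.   ]
clipper side lm 0.78 [239. 372.] [0.512 0.455 0.   ]
1.2
```

The top picture shows the steel cups: round_small at (186,166), square_small (259,160), square_large (342,165), round_medium (309,224) and round_large (374,225). The round plate is at (178,232) and the square plate at (228,232).

- **Medium look-alikes:** the yellow cups at (274,218) and (333,255). I choose the steel one at (309,224).
- **False network hit:** it reported round_small on the round plate at (178,232). The cup itself is at (186,166).

The side view agrees with this. Next I refine the positions and check a close crop.

```bash
cat >> h.py <<'E'
G=dict(round_small=(.646,.222),round_medium=(.472,-.107),round_large=(.465,-.3),square_small=(.657,.005),square_large=(.632,-.214),round_plate=(.46,.255),square_plate=(.46,.105))
SZ=dict(round_small=.015,round_medium=.024,round_large=.033,square_small=.018,square_large=.029,round_plate=.056,square_plate=.054)
def model(t,x,y,yaw=0,z0=0):
    if t[0]=='r': a=np.linspace(0,6.283,60); p=SZ[t]*np.c_[np.cos(a),np.sin(a)]
    else:
        k=np.linspace(-1,1,5)[:-1]; o=np.ones(4)
        p=SZ[t]*np.r_[np.c_[k,-o],np.c_[o,k],np.c_[-k,o],np.c_[-o,-k]]
        c,s=np.cos(yaw),np.sin(yaw); p=p@np.array([[c,s],[-s,c]])
    p=p+[x,y]; return np.r_[np.c_[p,np.full(len(p),z0)],np.c_[p,np.full(len(p),z0+H[t])]]
def sil(name,P,T=None):
    u=np.array([proj(name,p,T) for p in P]).astype(np.float32)
    im=np.zeros((420*4,560*4),np.uint8); cv2.fillConvexPoly(im,cv2.convexHull(((u+.5)*4).astype(np.int32)),1)
    return cv2.resize(im.astype(np.float32),(560,420),interpolation=cv2.INTER_AREA)
def fit(t,name,mask,T=None,z0=0,xy=None,yaw0=0):
    from scipy.optimize import minimize
    m=mask.astype(np.float32)
    def f(v):
        s=sil(name,model(t,v[0],v[1],v[2] if len(v)>2 else 0,z0),T); return 1-np.minimum(s,m).sum()/np.maximum(s,m).sum()
    x0=list(xy or G[t]); sq=t[0]=='s'
    best=None
    for y in ([yaw0-.5,yaw0,yaw0+.5] if sq else [0]):
        v=x0+([y] if sq else []); S=[v]+[[a+(d if i==j else 0) for j,a in enumerate(v)] for i,d in enumerate([.012,.012,.25][:len(v)])]
        r=minimize(f,v,method='Nelder-Mead',options=dict(initial_simplex=np.array(S),xatol=3e-4,fatol=1e-4,maxfev=150))
        if best is None or r.fun<best.fun: best=r
    return best.x,1-best.fun
E
python3 - <<'E'
from h import *
np.set_printoptions(precision=4,suppress=True)
for n in('top','side'):
    im=vision.capture(n)
    if n=='top': cv2.imwrite('pics/crop.png',cv2.resize(im[140:275,145:400],None,fx=3,fy=3,interpolation=cv2.INTER_CUBIC)[:,:,::-1])
    for t in G:
        L=vision.trace(t,n); g=proj(n,(*G[t],H[t]/2))
        L=[l for l in L if np.hypot(*(np.array(l['at'])*[560,420]-g))<18]
        if not L: print(n,t,'none'); continue
        x,q=fit(t,n,L[0]['region']); print(n,t,round(L[0]['score'],2),L[0]['region'].sum(),x,round(q,2))
E
```

```text
Traceback (most recent call last):
  File "h.py", line 45, in fit
    r=minimize(f,v,method='Nelder-Mead',options=dict(initial_simplex=np.array(S),xatol=3e-4,fatol=1e-4,maxfev=150))
  File "h.py", line 40, in f
    s=sil(name,model(t,v[0],v[1],v[2] if len(v)>2 else 0,z0),T); return 1-np.minimum(s,m).sum()/np.maximum(s,m).sum()
  File "h.py", line 33, in sil
    u=np.array([proj(name,p,T) for p in P]).astype(np.float32)
                ~~~~^^^^^^^^^^
  File "h.py", line 15, in proj
    c=vision.calibration(name); K=c['mtx']; P=T@c['tool_from_camera'] if name=='wrist' else c['pose']
ValueError: time passes only in moves, steps and waits
```

View pics/crop.png

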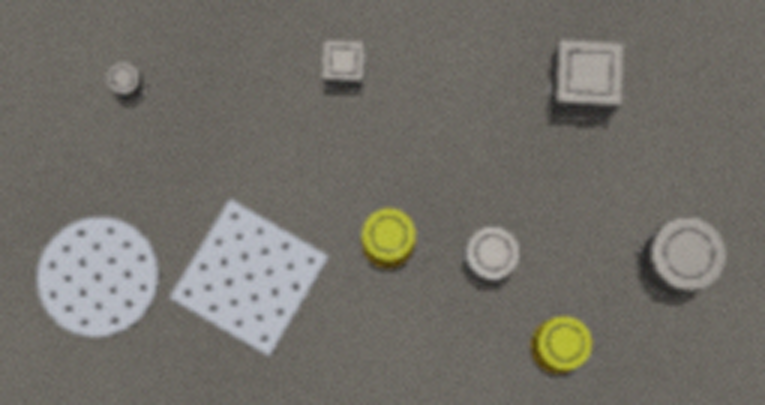

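The crop confirms the choice: steel medium at crop (492,253), with yellow cups at (389,235) and (565,343). Both square cups lie close to axis-aligned. The script failed because it asked for the calibration too often, so I cache it.

```bash
sed -i 's/vision.calibration(name)/cal(name)/; ' h.py; sed -i 's/^H=dict/from functools import lru_cache\n@lru_cache\ndef cal(n): return vision.calibration(n)\nH=dict/' h.py
python3 - <<'E'
from h import *
np.set_printoptions(precision=4,suppress=True)
for n in('top','side'):
    vision.capture(n)
    for t in G:
        L=vision.trace(t,n); g=proj(n,(*G[t],H[t]/2))
        L=[l for l in L if np.hypot(*(np.array(l['at'])*[560,420]-g))<18]
        if not L: print(n,t,'none'); continue
        x,q=fit(t,n,L[0]['region']); print(n,t,round(L[0]['score'],2),L[0]['region'].sum(),x,round(q,2))
E
```

```text
top round_small 0.54 114 [0.638  0.2257] 0.85
top round_medium 0.59 253 [ 0.4632 -0.1162] 0.87
top round_large 0.59 578 [ 0.4608 -0.2907] 0.95
top square_small 0.72 221 [ 0.6515  0.0174 -0.0978] 0.92
top square_large 0.65 538 [ 0.6322 -0.2091 -0.1136] 0.9
top round_plate 0.92 1226 [0.4547 0.25  ] 0.96
top square_plate 0.71 1445 [ 0.4538  0.1097 -0.5461] 0.96
side round_small 0.64 245 [0.6413 0.2233] 0.89
side round_medium 0.82 428 [ 0.4864 -0.0219] 0.95
side round_large 0.63 527 [ 0.4613 -0.2934] 0.95
side square_small 0.57 322 [ 0.6536  0.0185 -0.0905] 0.93
side square_large 0.81 579 [ 0.6327 -0.2128 -0.0761] 0.95
side round_plate 0.89 1474 [0.4569 0.2496] 0.97
side square_plate 0.9 1292 [ 0.4542  0.1086 -0.5459] 0.96
```

{"name": "carry_out", "arguments": {"rows": "0.0236 0.0413 -0.004 -1.05;0.0236 0.0413 -0.004 -1.05;0.0236 0.0413 -0.004 -1.05;0.0236 0.0413 -0.004 -1.05;0.0236 0.0413 -0.004 -1.05;0.0236 0.0413 -0.004 -1.05;0.0236 0.0413 -0.004 -1.05;0.0236 0.0413 -0.004 -1.05;0.0236 0.0413 -0.004 -1.05;0.0236 0.0413 -0.004 -1.05;0.0236 0.0413 -0.004 -1.05;0.0236 0.0413 -0.004 -1.05;0.0236 0.0413 -0.004 -1.05;0.0236 0.0413 -0.004 -1.05;0.0236 0.0413 -0.004 -1.05;0.0236 0.0413 -0.004 -1.05;0.0236 0.0413 -0.004 -1.05;0.0236 0.0413 -0.004 -1.05;0.0236 0.0413 -0.004 -1.05;0.0236 0.0413 -0.004 -1.05", "jaw": 0}}

```text
time: 4.1
ee_pos: [0.642, 0.2256, 0.1509]
eef_rot: [3.141, -0.0, -0.094]
wrist_force: [0.7, -0.1, 0.6]
width: 0.0857
gripper_force: 0.0
```

```bash
cat >> h.py <<'E'
G.update(round_small=(.640,.2245),round_medium=(.464,-.113),round_large=(.461,-.292),square_small=(.6525,.018),square_large=(.6325,-.211),round_plate=(.456,.25),square_plate=(.454,.109))
def wlook(t,xy=None,yaw0=0,save=None,z0=0):
    T=tool(); im=vision.capture('wrist'); g=proj('wrist',(*(xy or G[t]),z0+H[t]/2),T)
    if save: cv2.imwrite(f'pics/{save}.png',im[:,:,::-1])
    L=vision.trace(t,'wrist'); print('expect px',g.round(0),[(round(l['score'],2),(np.array(l['at'])*[560,420]).round(0)) for l in L])
    L=[l for l in L if np.hypot(*(np.array(l['at'])*[560,420]-g))<50]
    if L: x,q=fit(t,'wrist',L[0]['region'],T,z0,xy,yaw0); print(t,x.round(4),round(q,2),'tcp',T[:3,3].round(4),'delta',(x[:2]-T[:2,3]).round(4)); return x
E
python3 -c "
from h import *
wlook('round_small',save='w1')"
```

```text
expect px [281. 201.] [(0.61, array([280., 200.])), (0.53, array([129., 402.]))]
round_small [0.641  0.2264] 0.94 tcp [0.642  0.2256 0.1509] delta [-0.001   0.0008]
```

View pics/w1.png

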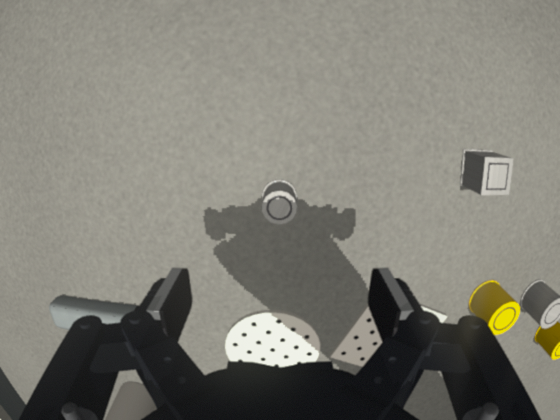

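The wrist view shows round_small at (280,202), centred between the open fingers. I descend and grip.

{"name": "carry_out", "arguments": {"rows": "-0.001 0.001 -0.03 0;0 0 -0.03 0;0 0 -0.03 0;0 0 -0.03 0;0 0 -0.015 0;0 0 -0.008 0;0 0 -0.004 0;0 0 0 0;0 0 0 0"}}

```text
time: 5.1
ee_pos: [0.6407, 0.2256, 0.0057]
eef_rot: [-3.141, -0.002, -0.093]
wrist_force: [1.1, 0.2, 1.4]
width: 0.0851
gripper_force: 0.0
```

{"name": "carry_out", "arguments": {"rows": "0 0 0 0;0 0 0 0;0 0 0 0;0 0 0 0;0 0 0 0;0 0 0 0;0 0 0 0;0 0 0 0", "jaw": 1}}

```text
time: 5.9
ee_pos: [0.6403, 0.2254, 0.0048]
eef_rot: [-3.141, -0.001, -0.093]
wrist_force: [-0.8, -0.0, 5.2]
width: 0.0285
gripper_force: 59.4
```

{"name": "carry_out", "arguments": {"rows": "0 0 0.01 0;0 0 0.025 0;0 0 0.025 0;-0.0184 0.0025 0 0;-0.03 0.004 0 0;-0.04 0.0053 0 0;-0.04 0.0053 0 0;-0.03 0.004 0 0;-0.0184 0.0025 0 0;-0.0074 0.001 0 0;0 0 -0.02 0;0 0 -0.015 0;0 0 -0.01 0;0 0 -0.004 0;0 0 0 0;0 0 0 0;0 0 0 0"}}

```text
time: 7.6
ee_pos: [0.4562, 0.2501, 0.0159]
eef_rot: [-3.141, -0.001, -0.093]
wrist_force: [-0.6, 0.1, 0.4]
width: 0.0283
gripper_force: 59.1
```

{"name": "carry_out", "arguments": {"rows": "0 0 -0.002 0;0 0 -0.002 0;0 0 -0.001 0;0 0 0 0;0 0 0 0;0 0 0 0"}}

```text
time: 8.2
ee_pos: [0.4559, 0.2498, 0.0107]
eef_rot: [3.141, -0.0, -0.093]
wrist_force: [-1.0, -0.9, 5.4]
width: 0.0284
gripper_force: 59.8
```

{"name": "carry_out", "arguments": {"rows": "0 0 0 0;0 0 0 0;0 0 0 0;0 0 0 0;0 0 0.01 0;0 0 0.02 0;0 0 0.03 0;0 0 0.04 0;0 0 0.04 0;0 0 0 0;0 0 0 0", "jaw": 0}}

```text
time: 9.3
ee_pos: [0.4563, 0.25, 0.1515]
eef_rot: [-3.141, -0.002, -0.093]
wrist_force: [-0.2, 0.5, 0.8]
width: 0.0855
gripper_force: 0.0
```

```bash
python3 -c "
from h import *
wlook('round_small',xy=(.456,.25),save='w2',z0=.006)
wlook('round_plate')"
```

```text
expect px [280. 201.] []
expect px [279. 194.] [(0.66, array([273., 178.]))]
round_plate [0.4566 0.252 ] 0.86 tcp [0.4553 0.2495 0.1496] delta [0.0013 0.0025]
```

View pics/w2.png

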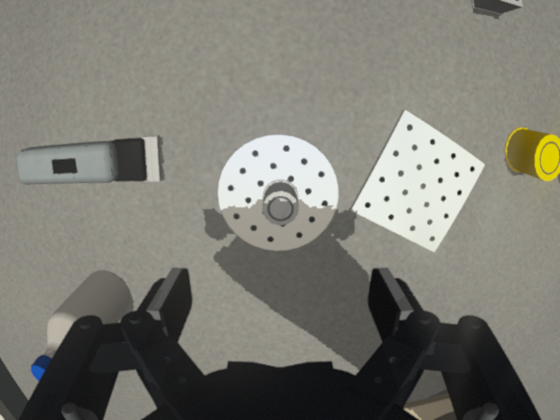

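{"name": "carry_out", "arguments": {"rows": "0.001 -0.025 0 0;0.001 -0.04 0 0;0.001 -0.045 0 0;0.001 -0.045 0 0;0.001 -0.045 0 0;0.001 -0.045 0 0;0.001 -0.045 0 0;0.001 -0.04 0 0;0 -0.025 0 0;0 -0.008 0 0;0 0 0 0;0 0 0 0"}}

```text
time: 10.7
ee_pos: [0.4638, -0.1116, 0.15]
eef_rot: [-3.141, 0.001, -0.091]
wrist_force: [0.9, 0.2, 0.3]
width: 0.0853
gripper_force: 0.0
```

```bash
python3 -c "
from h import *
wlook('round_medium',save='w3')"
```

```text
expect px [281. 201.] [(0.93, array([282., 196.])), (0.64, array([172., 188.]))]
round_medium [ 0.4687 -0.1148] 0.96 tcp [ 0.4638 -0.1116  0.15  ] delta [ 0.0049 -0.0032]
```

View pics/w3.png

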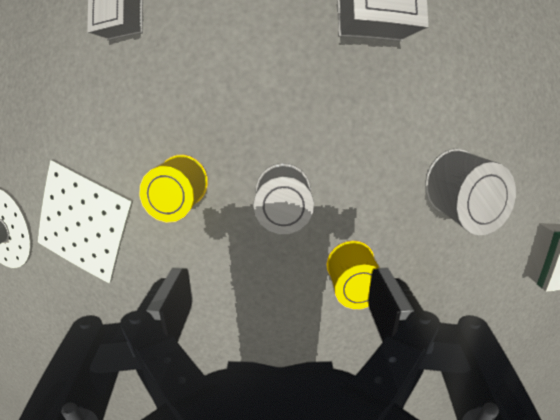

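w2 shows round_small standing upright at (280,207), mid round plate. w3 shows the steel medium at (283,200), with yellow cups at (170,190) and (352,275), both clear of the fingers.

{"name": "carry_out", "arguments": {"rows": "0.005 -0.003 -0.03 0;0 0 -0.03 0;0 0 -0.03 0;0 0 -0.03 0;0 0 -0.012 0;0 0 -0.006 0;0 0 -0.002 0;0 0 0 0;0 0 0 0"}}

```text
time: 11.7
ee_pos: [0.4696, -0.1163, 0.0114]
eef_rot: [3.141, -0.002, -0.093]
wrist_force: [0.5, 0.1, -0.3]
width: 0.085
gripper_force: 0.0
```

{"name": "carry_out", "arguments": {"rows": "0 0 0 0;0 0 0 0;0 0 0 0;0 0 0 0;0 0 0 0;0 0 0 0", "jaw": 1}}

```text
time: 12.3
ee_pos: [0.469, -0.1162, 0.011]
eef_rot: [3.141, -0.0, -0.093]
wrist_force: [-2.3, 0.6, 8.5]
width: 0.0474
gripper_force: 60.4
```

{"name": "carry_out", "arguments": {"rows": "0 0 0.01 0;0 0 0.025 0;0 0 0.03 0;0 0 0.02 0;-0.001 0.02 0 0;-0.001 0.035 0 0;-0.0015 0.045 0 0;-0.0015 0.045 0 0;-0.0015 0.045 0 0;-0.0015 0.045 0 0;-0.0015 0.045 0 0;-0.0015 0.04 0 0;-0.0015 0.03 0 0;0 0.016 0 0;0 0 0 0;0 0 0 0;0 0 0 0"}}

```text
time: 14.0
ee_pos: [0.4566, 0.2484, 0.0954]
eef_rot: [3.141, -0.0, -0.094]
wrist_force: [-0.7, -1.1, -1.0]
width: 0.0473
gripper_force: 61.7
```

{"name": "carry_out", "arguments": {"rows": "0 0.001 -0.015 0;0 0 -0.02 0;0 0 -0.015 0;0 0 -0.012 0;0 0 -0.008 0;0 0 -0.004 0;0 0 0 0;0 0 0 0;0 0 0 0"}}

```text
time: 14.9
ee_pos: [0.4567, 0.2511, 0.0219]
eef_rot: [-3.141, -0.001, -0.093]
wrist_force: [-0.5, 0.4, -1.1]
width: 0.0469
gripper_force: 61.7
```

{"name": "carry_out", "arguments": {"rows": "0 0 -0.002 0;0 0 -0.0015 0;0 0 -0.001 0;0 0 0 0;0 0 0 0;0 0 0 0"}}

```text
time: 15.5
ee_pos: [0.4564, 0.2508, 0.0171]
eef_rot: [3.141, -0.0, -0.093]
wrist_force: [-1.9, -1.9, 5.2]
width: 0.0471
gripper_force: 62.2
```

{"name": "carry_out", "arguments": {"rows": "0 0 0 0;0 0 0 0;0 0 0 0;0 0 0 0;0 0 0.01 0;0 0 0.02 0;0 0 0.03 0;0 0 0.04 0;0 0 0.035 0;0 0 0 0;0 0 0 0", "jaw": 0}}

```text
time: 16.6
ee_pos: [0.4568, 0.251, 0.153]
eef_rot: [-3.141, -0.002, -0.093]
wrist_force: [-0.3, -1.0, -0.0]
width: 0.0857
gripper_force: 0.0
```

```bash
python3 -c "
from h import *
wlook('round_medium',xy=(.456,.25),save='w4',z0=.006)"
```

```text
expect px [281. 204.] [(0.86, array([281., 206.])), (0.71, array([531., 153.])), (0.49, array([ 93., 160.]))]
round_medium [0.4558 0.2511] 0.96 tcp [0.4568 0.251  0.153 ] delta [-0.0009  0.    ]
```

{"name": "carry_out", "arguments": {"rows": "0 -0.02 0 0;0 -0.035 0 0;0.001 -0.045 0 0;0.001 -0.045 0 0;0.001 -0.045 0 0;0.001 -0.045 0 0;0.001 -0.045 0 0;0 -0.045 0 0;0 -0.045 0 0;0 -0.045 0 0;0 -0.045 0 0;0 -0.04 0 0;0 -0.03 0 0;0 -0.013 0 0;0 0 0 0;0 0 0 0"}}

```text
time: 18.3
ee_pos: [0.4615, -0.2904, 0.1512]
eef_rot: [-3.14, 0.001, -0.091]
wrist_force: [0.2, -0.0, -0.1]
width: 0.0856
gripper_force: 0.0
```

```bash
python3 -c "
from h import *
wlook('round_large',save='w5')"
```

```text
expect px [282. 204.] [(0.65, array([278., 206.]))]
round_large [ 0.4629 -0.2896] 0.98 tcp [ 0.4615 -0.2904  0.1512] delta [0.0014 0.0008]
```

View pics/w4.png

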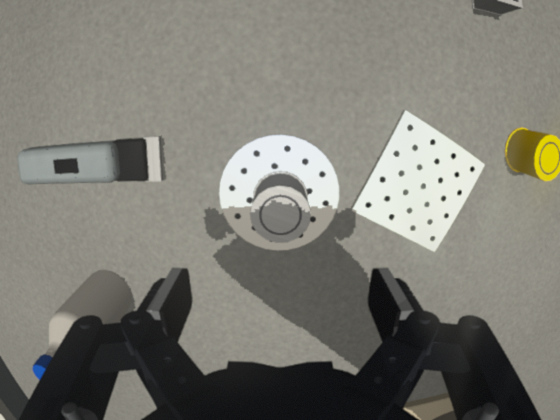

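View pics/w5.png

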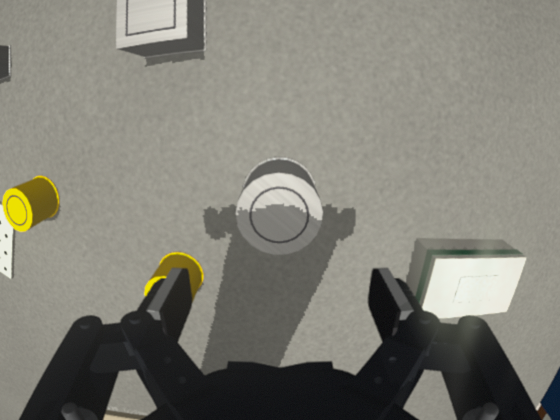

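w4: medium sits over small on the plate at (280,213), upright. w5: round_large at (279,208), centred between the fingers, with carton and yellow cup clear.

{"name": "carry_out", "arguments": {"rows": "0.001 0.001 -0.03 0;0 0 -0.03 0;0 0 -0.03 0;0 0 -0.02 0;0 0 -0.012 0;0 0 -0.006 0;0 0 -0.003 0;0 0 0 0;0 0 0 0"}}

```text
time: 19.3
ee_pos: [0.4629, -0.2914, 0.0217]
eef_rot: [3.141, -0.001, -0.093]
wrist_force: [-0.7, -0.1, -0.2]
width: 0.0853
gripper_force: 0.0
```

{"name": "carry_out", "arguments": {"rows": "0 0 0 0;0 0 0 0;0 0 0 0;0 0 0 0;0 0 0 0;0 0 0 0", "jaw": 1}}

```text
time: 19.9
ee_pos: [0.4628, -0.2913, 0.022]
eef_rot: [3.141, -0.001, -0.093]
wrist_force: [-3.1, 2.1, 9.1]
width: 0.0652
gripper_force: 65.4
```

{"name": "carry_out", "arguments": {"rows": "0 0 0.01 0;0 0 0.03 0;0 0 0.03 0;0 0 0.02 0;0 0.02 0 0;0 0.035 0 0;-0.001 0.045 0 0;-0.001 0.045 0 0;-0.001 0.045 0 0;-0.001 0.045 0 0;-0.001 0.045 0 0;-0.001 0.045 0 0;-0.001 0.045 0 0;0 0.045 0 0;0 0.045 0 0;0 0.04 0 0;0 0.03 0 0;0 0.012 0 0;0 0 0 0;0 0 0 0"}}

```text
time: 21.9
ee_pos: [0.4555, 0.2495, 0.1108]
eef_rot: [3.141, 0.0, -0.094]
wrist_force: [0.4, 0.5, -0.9]
width: 0.0657
gripper_force: 66.9
```

Now at about z 0.111; contact is expected near 0.028.

{"name": "carry_out", "arguments": {"rows": "0 0.001 -0.02 0;0 0 -0.02 0;0 0 -0.015 0;0 0 -0.012 0;0 0 -0.008 0;0 0 -0.004 0;0 0 0 0;0 0 0 0;0 0 0 0"}}

```text
time: 22.8
ee_pos: [0.4557, 0.2521, 0.0324]
eef_rot: [-3.141, -0.001, -0.093]
wrist_force: [0.6, -1.2, -2.1]
width: 0.0657
gripper_force: 66.9
```

{"name": "carry_out", "arguments": {"rows": "0 0 -0.002 0;0 0 -0.0015 0;0 0 -0.001 0;0 0 0 0;0 0 0 0;0 0 0 0"}}

```text
time: 23.4
ee_pos: [0.4554, 0.2519, 0.0281]
eef_rot: [3.141, -0.0, -0.093]
wrist_force: [-3.7, -2.4, 9.6]
width: 0.0655
gripper_force: 68.0
```

{"name": "carry_out", "arguments": {"rows": "0 0 0 0;0 0 0 0;0 0 0 0;0 0 0 0;0 0 0.01 0;0 0 0.02 0;0 0 0.03 0;0 0 0.04 0;0 0 0.025 0;0 0 0 0;0 0 0 0", "jaw": 0}}

```text
time: 24.5
ee_pos: [0.4555, 0.2518, 0.153]
eef_rot: [-3.141, -0.001, -0.093]
wrist_force: [-0.0, -0.5, -0.2]
width: 0.0852
gripper_force: 0.0
```

```bash
python3 -c "
from h import *
wlook('round_large',xy=(.456,.25),z0=.006)"
```

```text
expect px [282. 204.] [(0.94, array([276., 212.])), (0.43, array([419., 181.]))]
round_large [0.4552 0.252 ] 0.98 tcp [0.4555 0.2518 0.153 ] delta [-0.0003  0.0002]
```

{"name": "carry_out", "arguments": {"rows": "0.015 -0.0175 0 0;0.025 -0.03 0 0;0.03 -0.035 0 0;0.03 -0.035 0 0;0.03 -0.035 0 0;0.03 -0.035 0 0;0.0225 -0.028 0 0;0.015 -0.0175 0 0;0 0 0 0;0 0 0 0"}}

```text
time: 25.6
ee_pos: [0.6521, 0.0192, 0.1509]
eef_rot: [-3.141, 0.003, -0.093]
wrist_force: [-0.8, 1.4, -0.8]
width: 0.0854
gripper_force: 0.0
```

```bash
python3 -c "
from h import *
wlook('square_small',save='w6',yaw0=-.095)"
```

```text
expect px [281. 199.] [(0.59, array([277., 196.]))]
square_small [ 0.654   0.0195 -0.0585] 0.97 tcp [0.6521 0.0192 0.1509] delta [0.002  0.0003]
```

View pics/w6.png

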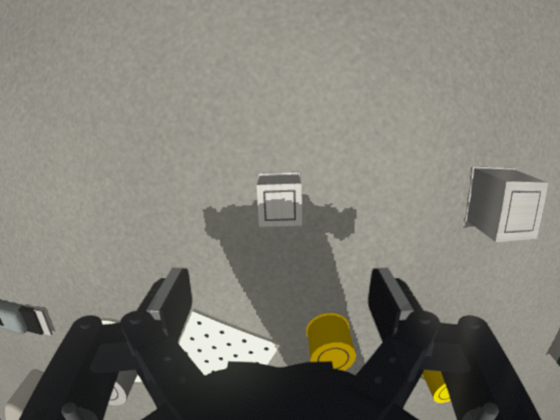

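w6: square_small at (280,203), square to the fingers to within about 2 degrees.

{"name": "carry_out", "arguments": {"rows": "0.002 0 -0.03 1.5;0 0 -0.03 0;0 0 -0.03 0;0 0 -0.03 0;0 0 -0.014 0;0 0 -0.008 0;0 0 -0.003 0;0 0 0 0;0 0 0 0"}}

```text
time: 26.6
ee_pos: [0.6556, 0.019, 0.0087]
eef_rot: [-3.141, -0.002, -0.066]
wrist_force: [-1.5, 1.3, -0.4]
width: 0.0856
gripper_force: 0.0
```

{"name": "carry_out", "arguments": {"rows": "0 0 0 0;0 0 0 0;0 0 0 0;0 0 0 0;0 0 0 0;0 0 0 0;0 0 0 0", "jaw": 1}}

```text
time: 27.3
ee_pos: [0.6551, 0.0188, 0.0077]
eef_rot: [3.141, -0.001, -0.067]
wrist_force: [-0.7, 0.2, 4.7]
width: 0.0352
gripper_force: 60.0
```

{"name": "carry_out", "arguments": {"rows": "0 0 0.01 0;0 0 0.025 0;0 0 0.025 0;-0.02 0.009 0 0;-0.035 0.016 0 0;-0.04 0.018 0 0;-0.04 0.018 0 0;-0.035 0.016 0 0;-0.02 0.009 0 0;-0.01 0.004 0 0;0 0 -0.02 0;0 0 -0.015 0;0 0 -0.01 0;0 0 -0.004 0;0 0 0 0;0 0 0 0;0 0 0 0"}}

```text
time: 29.0
ee_pos: [0.4553, 0.109, 0.0188]
eef_rot: [-3.141, -0.001, -0.067]
wrist_force: [0.1, 0.4, -0.4]
width: 0.035
gripper_force: 59.8
```

{"name": "carry_out", "arguments": {"rows": "0 0 -0.002 0;0 0 -0.002 0;0 0 -0.001 0;0 0 0 0;0 0 0 0;0 0 0 0"}}

```text
time: 29.6
ee_pos: [0.4549, 0.1088, 0.0136]
eef_rot: [3.141, -0.0, -0.067]
wrist_force: [-2.9, -0.6, 5.8]
width: 0.0351
gripper_force: 60.5
```

{"name": "carry_out", "arguments": {"rows": "0 0 0 0;0 0 0 0;0 0 0 0;0 0 0 0;0 0 0.01 0;0 0 0.02 0;0 0 0.03 0;0 0 0.04 0;0 0 0.037 0;0 0 0 0;0 0 0 0", "jaw": 0}}

```text
time: 30.7
ee_pos: [0.4553, 0.1089, 0.1514]
eef_rot: [3.141, -0.002, -0.067]
wrist_force: [-0.7, 0.3, -0.4]
width: 0.0856
gripper_force: 0.0
```

```bash
python3 -c "
from h import *
wlook('square_small',xy=(.454,.109),z0=.006,yaw0=-.067)"
```

```text
expect px [280. 203.] [(0.74, array([279., 205.])), (0.54, array([546.,  24.]))]
square_small [ 0.4538  0.1089 -0.066 ] 0.97 tcp [0.4553 0.1089 0.1514] delta [-0.0015  0.    ]
```

{"name": "carry_out", "arguments": {"rows": "0.0115 -0.02 0 0;0.016 -0.03 0 0;0.022 -0.04 0 0;0.022 -0.04 0 0;0.022 -0.04 0 0;0.022 -0.04 0 0;0.022 -0.04 0 0;0.02 -0.035 0 0;0.014 -0.025 0 0;0.006 -0.01 0 0;0 0 0 0;0 0 0 0"}}

```text
time: 32.0
ee_pos: [0.6319, -0.2092, 0.1496]
eef_rot: [-3.14, 0.001, -0.065]
wrist_force: [-0.8, 0.5, 0.1]
width: 0.0853
gripper_force: 0.0
```

```bash
python3 -c "
from h import *
wlook('square_large',save='w7',yaw0=-.095)"
```

```text
expect px [282. 202.] [(0.88, array([280., 206.]))]
square_large [ 0.633  -0.2086 -0.0642] 0.98 tcp [ 0.6319 -0.2092  0.1496] delta [0.0011 0.0006]
```

View pics/w7.png

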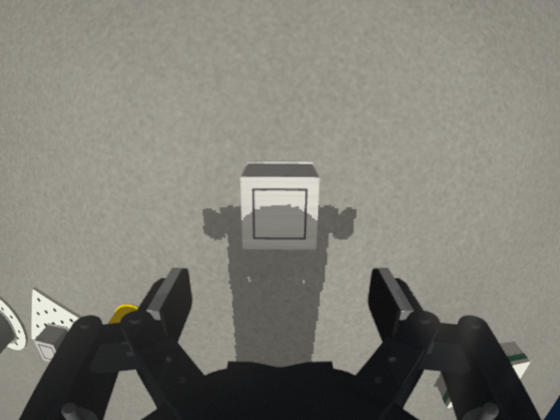

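w7: square_large at (280,208), centred and aligned with the fingers.

{"name": "carry_out", "arguments": {"rows": "0.001 0.001 -0.03 0;0 0 -0.03 0;0 0 -0.03 0;0 0 -0.02 0;0 0 -0.014 0;0 0 -0.006 0;0 0 -0.003 0;0 0 0 0;0 0 0 0"}}

```text
time: 33.0
ee_pos: [0.634, -0.2103, 0.0185]
eef_rot: [3.141, -0.002, -0.067]
wrist_force: [-0.6, -0.3, 0.4]
width: 0.0857
gripper_force: 0.0
```

{"name": "carry_out", "arguments": {"rows": "0 0 0 0;0 0 0 0;0 0 0 0;0 0 0 0;0 0 0 0;0 0 0 0", "jaw": 1}}

```text
time: 33.6
ee_pos: [0.6339, -0.2102, 0.0181]
eef_rot: [3.141, -0.001, -0.067]
wrist_force: [0.0, 0.5, 5.8]
width: 0.0576
gripper_force: 64.4
```

{"name": "carry_out", "arguments": {"rows": "0 0 0.01 0;0 0 0.03 0;0 0 0.03 0;0 0 0.02 0;-0.0115 0.02 0 0;-0.016 0.03 0 0;-0.022 0.04 0 0;-0.022 0.04 0 0;-0.022 0.04 0 0;-0.022 0.04 0 0;-0.022 0.04 0 0;-0.02 0.035 0 0;-0.014 0.025 0 0;-0.0075 0.0085 0 0;0 0 0 0;0 0 0 0;0 0 0 0"}}

```text
time: 35.3
ee_pos: [0.455, 0.1069, 0.1073]
eef_rot: [3.141, -0.0, -0.069]
wrist_force: [0.6, -0.2, -0.7]
width: 0.0572
gripper_force: 64.3
```

{"name": "carry_out", "arguments": {"rows": "0 0.001 -0.02 0;0 0 -0.02 0;0 0 -0.015 0;0 0 -0.012 0;0 0 -0.008 0;0 0 -0.004 0;0 0 0 0;0 0 0 0;0 0 0 0"}}

```text
time: 36.2
ee_pos: [0.4548, 0.1095, 0.0289]
eef_rot: [-3.142, -0.001, -0.066]
wrist_force: [1.1, -0.5, -0.9]
width: 0.0575
gripper_force: 64.3
```

{"name": "carry_out", "arguments": {"rows": "0 0 -0.002 0;0 0 -0.0015 0;0 0 -0.001 0;0 0 0 0;0 0 0 0;0 0 0 0"}}

```text
time: 36.8
ee_pos: [0.4543, 0.1094, 0.024]
eef_rot: [3.141, -0.0, -0.067]
wrist_force: [-2.1, -1.0, 5.8]
width: 0.0574
gripper_force: 64.5
```

{"name": "carry_out", "arguments": {"rows": "0 0 0 0;0 0 0 0;0 0 0 0;0 0 0 0;0 0 0.01 0;0 0 0.02 0;0 0 0.03 0;0 0 0.04 0;0 0 0.03 0;0 0 0 0;0 0 0 0;0 0 0 0", "jaw": 0}}

```text
time: 38.0
ee_pos: [0.4538, 0.1092, 0.1532]
eef_rot: [3.141, 0.001, -0.067]
wrist_force: [-0.3, -0.5, 1.0]
width: 0.0855
gripper_force: 0.0
```

```bash
python3 -c "
from h import *
wlook('square_large',xy=(.454,.109),z0=.006,yaw0=-.067,save='w8')
wlook('round_large',xy=(.455,.252),z0=.006)"
```

```text
expect px [280. 204.] [(0.7, array([279., 206.]))]
square_large [ 0.4537  0.1095 -0.0745] 0.98 tcp [0.4538 0.1092 0.1532] delta [-0.0001  0.0003]
expect px [124. 213.] [(0.79, array([117., 212.]))]
round_large [0.455 0.252] 0.97 tcp [0.4536 0.1092 0.1529] delta [0.0014 0.1428]
```

View pics/w8.png

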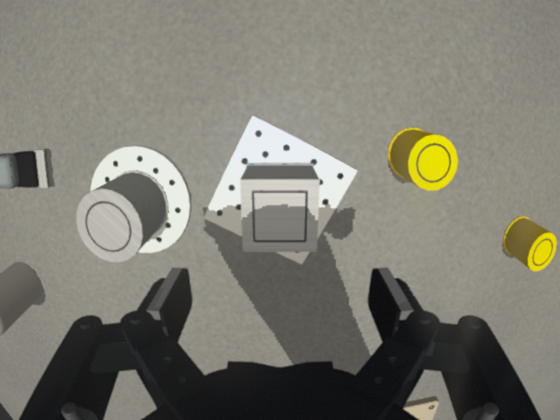

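w8: both nests stand flat and central on their plates, round_large at (125,215) and square_large at (280,208). The bottle and the clipper are untouched. I hand the job in.

```bash
python3 -c "
from cell import env
print(env.sign_off())"
```

```text
the job is handed in; nothing more can be done
None
```

All five cups are nested upside down, mouths flat on their plates and within about 3 mm of centre by the last camera look. Nothing was dropped, the bystanders were not touched, and the job is handed in at about 38 s; the hand-in call gave no verdict.

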